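# Press the proud battery home in the bedside tray

### The arm

A 7-joint arm with a two-finger parallel gripper is mounted at the origin on the work surface. World frame = base frame: x ahead of the robot, y to its left, z up, the work surface at z = 0. Lengths are in m, angles in rad, forces in N, time in s.
With the tool pointing down it reaches from about 0.425 to 0.95 m from the base axis. Payload 16.7 kg.
Tool frame: the origin (TCP) lies between the finger pads; the fingertips stand 22 mm ahead of it and the grasp point (between the pads) lies 3 mm ahead of it (manip.tips_ahead is the distance from the TCP to the fingertips, in m); z points along the fingers, y is the direction in which the jaws open and shut (so a half turn about z gives the same grasp; the last joint's range is limited). The gripper opens to 94 mm and grips with 3 to 60 N. Pads are 16 mm wide; open, the fingers measure 119 mm over their backs; the gripper's body (75 mm by 177 mm) begins 78 mm behind the grasp point.
Start: joints at [1.159, 0.426, 0.074, 1.606, -0.034, 1.111, -0.067], TCP at [0.175, -0.652, 0.227] pointing down, gripper open.
Joint ranges: [-2.85, 2.85], [-0.5, 2.14], [-1.23, 1.37], [0.21, 2.46], [-1.02, 4.16], [0.16, 2.05], [-2.73, 2.73]. Speed limits (rad/s): [1.89, 1.89, 2.39, 2.39, 3.01, 3.01, 3.01].

### API

Orientations are given as [roll, pitch, yaw] about the fixed x, y, z axes, in that order (R = Rz(yaw) Ry(pitch) Rx(roll)).
In Python, from cell import manip gives the robot as it stands.
- The arm moves only by the tool drive_tool, never from a script. Its argument "steps" is a list that holds one entry, the list of rows, each a list of 6 numbers: the shift along the world's x, y, z in cm, then the turn, a rotation vector about the world's x, y, z in rad. In form: [[[dx, dy, dz, ax, ay, az], ...]]. A call has 1 to 20 rows; each row is the pose to reach, as a shift and turn from the pose measured when the call began; what a row does not reach only later rows make up. A row lasts 1/12 s, in which the tool goes at most 41.7 mm and 7.16 degrees, less where a joint would pass 70% of its speed; a pose out of reach is approached as far as the arm can. A call with a gripper value outside its range is refused whole. "claw" is the opening, from -1 (shut) to 1 (fully open), so that 0 is half open, set as the call begins (left out, the last holds). The fingers move at their own pace and stop on an object; "force" is the grip in N (left out, the last holds). Time passes only in rows, so rows that repeat a pose let the fingers close. It gives the time, the measured TCP pose, the force and the opening at its end, in the units of the state.
- manip.observe(): the state, without advancing time (a new reading comes with each control period).
- manip.read_camera(name): name is "side" or "top"; returns a dict with "frame" (420x560x3 uint8, red, green, blue), "z_map" (420x560 float32, m along the optical axis (not along the pixel's ray), 0 where there is no reading), "fx", "fy", "cx", "cy" (pixels), "R" (3x3) and "t" (3): a world point X has camera coordinates R X + t. Camera axes: x right, y down, z forward; pixel columns grow to the right and rows downward; lengths in m; the calibration is good to about 2 mm. A picture is of the moment at which its call begins.
- manip.finish_job(): hands the job in, once; it reports no verdict.
Trained networks look in a picture, given as the dict that the camera call returned (one of the last four; its "shot" number tells which), for a name from the list of things; names that differ only in an ending like _2 or _b are one class to them, and where a whole thing is asked for, a point or a joint stands for the part that bears it (a point fixed in the world has none). Each returns a list of dicts, best first, with "confidence" (0 to 1); they miss things now and then, are a little off and sometimes report something else, mostly with a low value. They report only what shows in the picture. A call takes as long as a camera call.
- manip.boxes_of(thing, picture): "point" ([x, y, z] in m, in the coordinates of the camera as it stood for that picture, good to about 4 mm: the middle of the surface that is visible of it).
- manip.masks_of(thing, picture): "region" (420x560 bool, what is visible of it).
- manip.place_of(thing, picture): "point" ([x, y, z] in m, in the coordinates of the camera as it stood for that picture, good to about 4 mm: a listed point, or the origin of a listed thing).
The state is a dict: "time": time; "joint_positions": joint angles; "qvel": joint speeds; "tau": joint torques, N m; "eef_pos": TCP position; "tool_rot": TCP orientation; "wrist_force": force on the tool from outside, world axes, zero at the start; "wrist_torque": the same for the moment, N m; "gripper_width": finger opening in m.
Only numpy, scipy, OpenCV 4.12 (cv2) and the standard library are available. Lean on these libraries where they do the work, as an engineer would, in place of code of your own. Each camera call takes 0.05 s, during which the arm holds its last target. There are 200 camera calls.

### The job

One of the four batteries in the yellow tray on the nightstand, the green one, was not pushed in all the way and stands higher than its neighbours. With your fingertips press gently straight down on its top until it is fully home, level with the others, then withdraw. Do not lift it, and touch nothing else: not the red, blue or black battery, the tray, or the other things on the nightstand.

Things in the scene. Friction and masses are not known exactly. Their poses are not given: they have to be found in the camera images.
- green_top (a point): Centre of the top (highest point) of the green C-size battery. It stands upright in any one of the tray's four wells, 10 to 16 mm higher than the others at the start. It moves only straight up and down, held by a snug fit: pushing it takes about 4 N, it stays where it is left, and the well has a hard bottom. Fully home, this point is 56 mm above the nightstand top (z = 0). z points up.
- green_battery: The same green battery, a cylinder 26 mm in diameter and 50 mm tall; the last 1.5 mm is a flat steel nub 9 mm across. The origin is the centre of its underside; fully home, this is 6 mm above the nightstand top.
- tray: Yellow plastic battery tray, 110 x 110 mm, 30 mm high, fixed to the nightstand at any yaw. Origin at the centre of its underside, on the nightstand top (z = 0); z up, x and y along its sides. Round wells 24 mm deep at x = +-25, y = +-25 mm: neighbours stand 50 mm apart between centres. A battery that is home rises 26 mm above the tray.
- red_centre (a point): Red C-size battery, a cylinder 26 mm in diameter and 50 mm tall (the last 1.5 mm is a steel nub 9 mm across), standing upright, loose and fully home in another well of the tray; leave alone. The point is its centre, half-way up.
- blue_centre (a point): Blue C-size battery, a cylinder 26 mm in diameter and 50 mm tall (the last 1.5 mm is a steel nub 9 mm across), standing upright, loose and fully home in another well of the tray; leave alone. The point is its centre, half-way up.
- black_centre (a point): Black C-size battery, a cylinder 26 mm in diameter and 50 mm tall (the last 1.5 mm is a steel nub 9 mm across), standing upright, loose and fully home in another well of the tray; leave alone. The point is its centre, half-way up.
- case: Black hard case with two snap latches, 76 x 114 mm and 43 mm high, loose; leave alone. Origin at the centre of its underside.
- cube: Clear acrylic jewellery cube with a lid and a small ball knob, 72 x 72 mm and 77 mm high, loose; leave alone. Origin at the centre of its underside.
- rest: Silver steel spoon rest, a round dish 80 mm across with a flat tongue, 120 mm long in all and 14 mm high, loose; leave alone. Origin on its underside, at the middle of its length.
- woodbox: Small wooden box with a dark lid, 72 x 94 mm and 47 mm high, loose; leave alone. Origin at the centre of its underside.

How it is judged:
By the outcome, as a careful person would: the job done as asked, in the order asked, and still so for the second after the job is handed in, with the robot touching nothing.
It also fails if it takes over 35 s, if anything falls off the work surface, if the arm or the gripper's body presses on something with over 40 N, if the wrist force passes 120 N, or if a joint passes its speed limit or range.

## Working session

There is one attempt and no reset: what is moved stays moved. The work goes in short steps, Python scripts to look and compute and a tool call to move; the robot and the scene stay as the last step left them, time stands still between calls to the robot, and variables do not carry over. Pictures are saved under pics/ and viewed, about 8 in all and at most 12, crops included, and the job is handed in when it is done.

Besides the shell and the picture viewer there is one more tool, called after "Call:" by a JSON object that holds its "fn" and its "kwargs", one argument or row to a line. drive_tool: Moves the arm, as the interface text tells. Its arguments: {"type":"object","properties":{"steps":{"type":"array","items":{"type":"array","items":{"type":"array","items":{"type":"number"}}}},"claw":{"type":"number"},"force":{"type":"number"}},"required":["steps"]}

```bash
mkdir -p pics
cat > h.py <<'E'
from cell import manip
import numpy as np, cv2
def w(c,p): return np.asarray(c["R"]).T@(np.asarray(p)-np.asarray(c["t"]))
def cloud(c):
    z=c["z_map"]; v,u=np.indices(z.shape)
    P=np.stack([(u-c["cx"])/c["fx"]*z,(v-c["cy"])/c["fy"]*z,z],-1)
    return (P-np.asarray(c["t"]))@np.asarray(c["R"])
E
python3 - <<'E'
from h import *
np.set_printoptions(precision=4,suppress=True)
s=manip.observe();print(s["time"],s["eef_pos"],s["tool_rot"],s["wrist_force"],s["gripper_width"])
ims=[]
for n in("top","side"):
    c=manip.read_camera(n);ims.append(c["frame"]);X=cloud(c)
    print(n,"cam",w(c,[0,0,0]),c["fx"])
    for th in("green_top","tray","red_centre","blue_centre","black_centre","case","cube","rest","woodbox"):
        print(th,[(w(c,d["point"]),round(d["confidence"],2)) for d in manip.place_of(th,c)[:2]])
    m=manip.masks_of("green_battery",c)
    if m:
        r=m[0]["region"];P=X[r&(c["z_map"]>0)];zt=np.percentile(P[:,2],95);T=P[P[:,2]>zt-.006]
        v,u=np.nonzero(r);print("mask",m[0]["confidence"],r.sum(),u.mean(),v.mean(),"top",zt,T.mean(0),T.min(0),T.max(0))
    cv2.imwrite(f"pics/{n}0.png",c["frame"][:,:,::-1])
E
```

```text
0.0 [ 0.1752 -0.6514  0.2268] [-3.1403  0.0001  0.2628] [-0.6543  0.3175 -0.1178] 0.09407083531330139
top cam [ 0.4586 -0.006   0.7393] 468.24749784164067
green_top [(array([ 0.6081, -0.0072,  0.0668]), 0.9)]
tray [(array([ 0.6208, -0.0387, -0.0022]), 0.76)]
red_centre [(array([ 0.5863, -0.0516,  0.0331]), 0.56)]
blue_centre [(array([ 0.6541, -0.0226,  0.0315]), 0.68)]
black_centre [(array([ 0.6348, -0.0686,  0.0329]), 0.55)]
case [(array([ 0.4483, -0.2032,  0.0019]), 0.72)]
cube [(array([ 0.4505,  0.1997, -0.0024]), 0.88)]
rest [(array([0.6767, 0.2015, 0.0015]), 0.96)]
woodbox [(array([ 0.6728, -0.1939,  0.0015]), 0.56)]
mask 0.66 328 278.4451219512195 185.9359756097561 top 0.0695640390767971 [ 0.6057 -0.0065  0.0676] [ 0.5932 -0.0191  0.0638] [0.6189 0.006  0.0709]
side cam [0.4693 0.5995 0.6181] 506.6223019044923
green_top [(array([ 0.6029, -0.0094,  0.0656]), 0.74)]
tray [(array([ 0.6227, -0.0388, -0.0037]), 0.95), (array([ 0.4484, -0.2033,  0.0029]), 0.58)]
red_centre [(array([ 0.5923, -0.0518,  0.0295]), 0.75)]
blue_centre [(array([ 0.6557, -0.0201,  0.0263]), 0.59)]
black_centre [(array([ 0.6366, -0.0725,  0.0299]), 0.85)]
case [(array([ 0.4488, -0.2063,  0.0002]), 0.89)]
cube [(array([ 0.451 ,  0.2021, -0.0053]), 0.67), (array([ 0.6042, -0.0094,  0.066 ]), 0.16)]
rest [(array([ 0.6795,  0.201 , -0.0015]), 0.78)]
woodbox [(array([ 0.6802, -0.192 ,  0.0022]), 0.84)]
mask 0.89 411 250.1727493917275 207.45985401459853 top 0.06792179177959817 [ 0.6068 -0.0043  0.0665] [ 0.5944 -0.0215  0.0623] [0.6194 0.0079 0.07  ]
```

```bash
python3 -c "
import cv2,numpy as np
a=cv2.imread('pics/top0.png');b=cv2.imread('pics/side0.png')
f=lambda i,u,v:cv2.resize(i[v-75:v+75,u-100:u+100],(400,300),interpolation=2)
cv2.imwrite('pics/a.png',np.vstack([np.hstack([cv2.resize(a,(400,300)),cv2.resize(b,(400,300))]),np.hstack([f(a,278,186),f(b,250,207)])]))"
```

```text
(no output)
```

View pics/a.png

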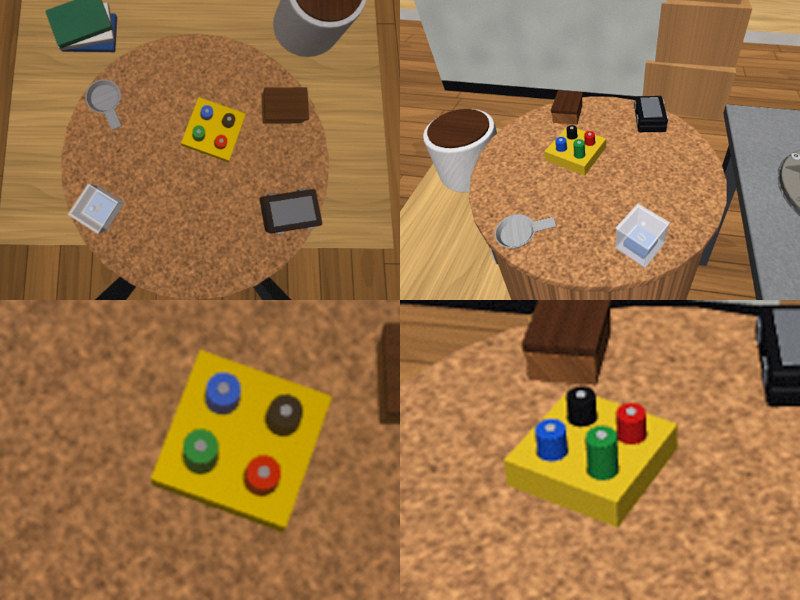

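The picture agrees with the networks: green is the tall battery, at about (278,186) in the top image and (250,207) in the side image. Both views put its top near (0.606, -0.007, 0.069). I'll shut the gripper and move above it.

Call:
{"fn": "drive_tool", "kwargs": {
  "steps": [
    [[2,3,0,0,0,0],[4.2,6.3,0,0,0,0],[6.5,9.7,0,0,0,0],[8.8,13.2,0,0,0,0],[11.1,16.6,0,0,0,0],[13.4,20,0,0,0,0],[15.7,23.5,0,0,0,0],[18,27,0,0,0,0],[20.3,30.4,0,0,0,0],[22.6,33.8,0,0,0,0],[24.9,37.2,0,0,0,0],[27.2,40.7,0,0,0,0],[29.5,44.1,0,0,0,0],[31.8,47.6,0,0,0,0],[34.1,51,0,0,0,0],[36.4,54.5,0,0,0,0],[38.7,57.9,0,0,0,0],[40.9,61.2,0,0,0,0],[42.4,63.4,0,0,0,0],[43.1,64.5,0,0,0,0]]
  ],
  "claw": -1,
  "force": 20
}}

```text
time: 2.77
eef_pos: [0.6078, -0.0027, 0.2274]
tool_rot: [-3.14, -0.001, 0.267]
wrist_force: [-0.6, 0.3, -0.3]
gripper_width: 0.0004
```

Call:
{"fn": "drive_tool", "kwargs": {
  "steps": [
    [[0,0,0,0,0,0],[0,0,0,0,0,0]]
  ]
}}

```text
time: 2.93
eef_pos: [0.6076, -0.0025, 0.2271]
tool_rot: [-3.14, -0.0, 0.268]
wrist_force: [-0.5, -0.5, -0.3]
gripper_width: 0.0006
```

Call:
{"fn": "drive_tool", "kwargs": {
  "steps": [
    [[-0.1,-0.2,-2,0,0,0],[-0.15,-0.4,-4,0,0,0],[-0.15,-0.4,-6,0,0,0],[-0.15,-0.4,-8,0,0,0],[-0.15,-0.4,-9.5,0,0,0],[-0.15,-0.4,-10.5,0,0,0],[-0.15,-0.4,-11,0,0,0],[-0.15,-0.4,-11.3,0,0,0],[-0.15,-0.4,-11.3,0,0,0]]
  ]
}}

```text
time: 3.68
eef_pos: [0.606, -0.0072, 0.1142]
tool_rot: [-3.14, -0.0, 0.267]
wrist_force: [-0.2, 0.2, 1.1]
gripper_width: 0.0003
```

Run:
```python
from h import *
np.set_printoptions(precision=4,suppress=True)
s=manip.observe();print(s["time"],s["eef_pos"],s["wrist_force"])
o=[]
for n in("top","side"):
    c=manip.read_camera(n)
    tip=np.array(s["eef_pos"])-[0,0,manip.tips_ahead]
    q=np.asarray(c["R"])@tip+c["t"];u=int(q[0]/q[2]*c["fx"]+c["cx"]);v=int(q[1]/q[2]*c["fy"]+c["cy"]);print(n,u,v)
    print([(w(c,d["point"]),d["confidence"]) for d in manip.place_of("green_top",c)[:1]])
    P=cloud(c); r=c["frame"].astype(int)
    g=(r[...,1]>1.5*r[...,0])&(r[...,1]>1.3*r[...,2])&(abs(P[...,0]-.606)<.03)&(abs(P[...,1]+.007)<.03)
    if g.any(): print("green",g.sum(),P[g].min(0),P[g].max(0))
    f=(abs(P[...,0]-.606)<.04)&(abs(P[...,1]+.007)<.04)&(P[...,2]>.08)&(P[...,2]<.12)
    if f.any(): print("finger",f.sum(),P[f].min(0),P[f].max(0))
    o.append(cv2.resize(c["frame"][v-60:v+60,u-60:u+60,::-1],(400,400),interpolation=2))
cv2.imwrite("pics/b.png",np.hstack(o))
```

```text
3.6833 [ 0.606  -0.0072  0.1142] [-0.1595  0.173   1.1315]
top 279 179
[]
side 249 187
[(array([ 0.6065, -0.0113,  0.0631]), 0.86)]
green 351 [ 0.5775 -0.0176  0.0275] [0.6339 0.0202 0.2901]
finger 119 [ 0.5949 -0.0091  0.094 ] [0.6174 0.0086 0.12  ]
```

View pics/b.png

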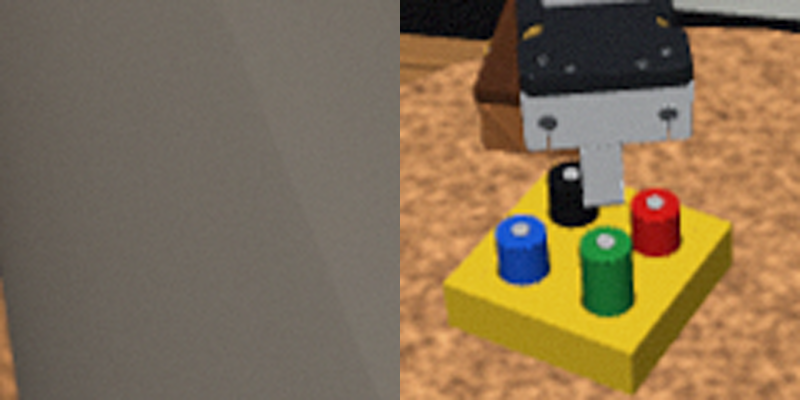

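The tip hangs directly over the green battery in the side view, with clear space to its neighbours. Next I'll go down slowly.

Call:
{"fn": "drive_tool", "kwargs": {
  "steps": [
    [[0,0,-0.6,0,0,0],[0,0,-1.2,0,0,0],[0,0,-1.6,0,0,0],[0,0,-1.8,0,0,0],[0,0,-2.0,0,0,0],[0,0,-2.2,0,0,0],[0,0,-2.4,0,0,0],[0,0,-2.6,0,0,0],[0,0,-2.8,0,0,0],[0,0,-3.0,0,0,0],[0,0,-3.1,0,0,0],[0,0,-3.2,0,0,0],[0,0,-3.2,0,0,0]]
  ]
}}

```text
time: 4.97
eef_pos: [0.6065, -0.0065, 0.0828]
tool_rot: [-3.14, -0.001, 0.268]
wrist_force: [0.1, 0.9, -0.1]
gripper_width: 0.0005
```

Call:
{"fn": "drive_tool", "kwargs": {
  "steps": [
    [[0,0,-0.1,0,0,0],[0,0,-0.2,0,0,0],[0,0,-0.3,0,0,0],[0,0,-0.3,0,0,0]]
  ]
}}

```text
time: 5.3
eef_pos: [0.6065, -0.0065, 0.0796]
tool_rot: [-3.14, -0.001, 0.268]
wrist_force: [-0.0, 0.2, 0.9]
gripper_width: 0.0004
```

Call:
{"fn": "drive_tool", "kwargs": {
  "steps": [
    [[0,0,-0.1,0,0,0],[0,0,-0.15,0,0,0]]
  ]
}}

```text
time: 5.47
eef_pos: [0.6066, -0.0065, 0.0782]
tool_rot: [-3.14, -0.002, 0.268]
wrist_force: [-1.8, -0.1, 11.6]
gripper_width: 0.0006
```

Run:
```python
from h import *
s=manip.observe();print(s["eef_pos"],s["wrist_force"],s["wrist_torque"])
c=manip.read_camera("side")
cv2.imwrite("pics/c.png",cv2.resize(c["frame"][150:270,190:310,::-1],(600,600),interpolation=2))
```

```text
[ 0.60664569 -0.0065374   0.07817202] [-1.84219323 -0.06707123 11.6077033 ] [-0.01958014  0.60858682  0.02992591]
```

View pics/c.png

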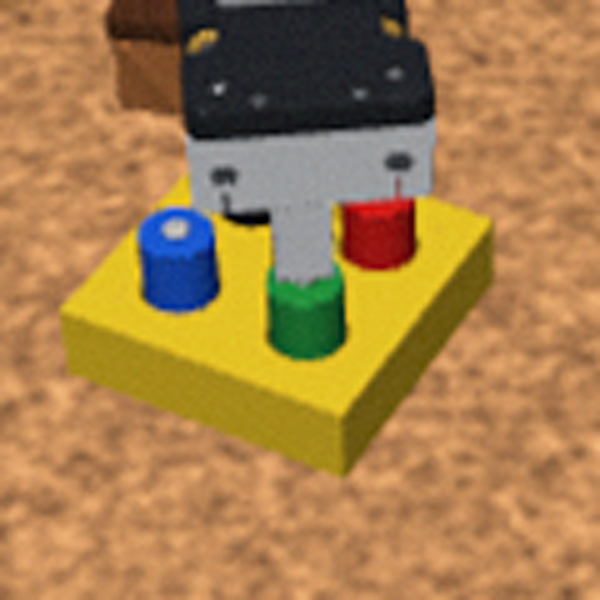

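The force rose to 11.6 N with the tip at 56.2 mm, so the battery looks seated. I'll press slightly more to confirm the hard stop.

Call:
{"fn": "drive_tool", "kwargs": {
  "steps": [
    [[0,0,-0.05,0,0,0],[0,0,-0.05,0,0,0]]
  ]
}}

```text
time: 5.68
eef_pos: [0.6067, -0.0065, 0.0782]
tool_rot: [-3.141, -0.002, 0.268]
wrist_force: [-2.6, 0.3, 11.3]
gripper_width: 0.0006
```

The TCP stayed at 78.2 mm, which is the hard stop. I'll withdraw straight up, then move aside for a check.

Call:
{"fn": "drive_tool", "kwargs": {
  "steps": [
    [[0,0,0.3,0,0,0],[0,0,1,0,0,0],[0,0,2.5,0,0,0],[0,0,5,0,0,0],[0,0,8,0,0,0],[0,0,11,0,0,0],[0,0,14,0,0,0],[-1,-3,15,0,0,0],[-3,-6,15,0,0,0],[-5,-9,15,0,0,0],[-7,-12,15,0,0,0],[-9,-15,15,0,0,0],[-11,-18,15,0,0,0],[-13,-21,15,0,0,0],[-15,-24,15,0,0,0],[-17,-27,15,0,0,0],[-18,-29,15,0,0,0],[-18.5,-30,15,0,0,0],[-18.5,-30,15,0,0,0],[-18.5,-30,15,0,0,0]]
  ]
}}

```text
time: 7.35
eef_pos: [0.4221, -0.3061, 0.2283]
tool_rot: [-3.14, -0.002, 0.267]
wrist_force: [0.1, 0.5, 0.3]
gripper_width: 0.0005
```

Run:
```python
from h import *
np.set_printoptions(precision=4,suppress=True)
o=[]
for n in("top","side"):
    c=manip.read_camera(n);X=cloud(c)
    print(n,[(w(c,d["point"]),d["confidence"]) for d in manip.place_of("green_top",c)[:1]])
    for b in("green_battery","red_centre","blue_centre","black_centre"):
        m=manip.masks_of(b,c)
        if m:
            P=X[m[0]["region"]&(c["z_map"]>0)];print(b,m[0]["confidence"],len(P),np.percentile(P[:,2],[50,90,95]),np.median(P,0))
    u,v=(278,186) if n=="top" else (250,207)
    o.append(cv2.resize(c["frame"][v-60:v+60,u-60:u+60,::-1],(400,400),interpolation=2))
cv2.imwrite("pics/d.png",np.hstack(o))
```

```text
top [(array([ 0.6086, -0.0044,  0.0563]), 0.64)]
green_battery 0.68 302 [0.0549 0.0567 0.0571] [ 0.6034 -0.006   0.0549]
red_centre 0.59 304 [0.0546 0.0568 0.0573] [ 0.5871 -0.0524  0.0546]
blue_centre 0.78 270 [0.0546 0.0568 0.0574] [ 0.6496 -0.0219  0.0546]
black_centre 0.65 306 [0.0546 0.0568 0.0573] [ 0.6333 -0.0686  0.0546]
side [(array([ 0.606 , -0.0077,  0.0526]), 0.89)]
green_battery 0.65 287 [0.0491 0.0555 0.0561] [0.6056 0.0013 0.0491]
red_centre 0.75 263 [0.0497 0.0555 0.0559] [ 0.5884 -0.0462  0.0497]
blue_centre 0.77 279 [0.0503 0.0554 0.0559] [ 0.6522 -0.0153  0.0503]
black_centre 0.78 250 [0.0497 0.0553 0.0561] [ 0.6356 -0.0621  0.0497]
```

View pics/d.png

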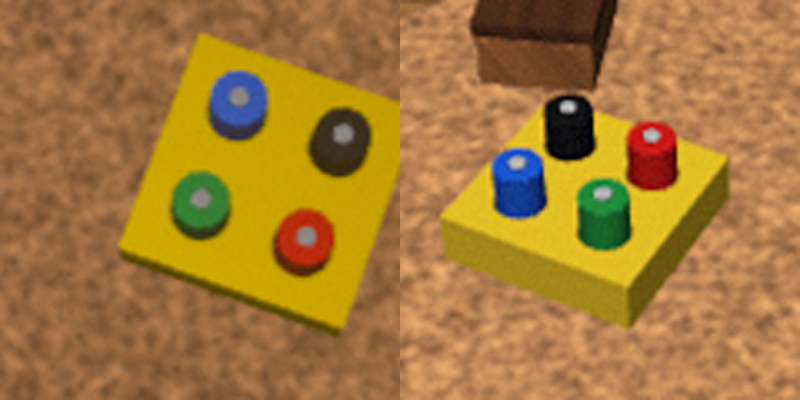

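All four batteries are level, and the arm is clear of everything.

```bash
python3 -c "
from cell import manip
print(manip.finish_job())"
```

```text
the job is handed in; nothing more can be done
None
```

The green battery is fully home and level with the other three. I pressed it straight down with the closed fingertips, withdrew, and handed the job in at about 7.5 s on the robot's clock.

- **Hard stop:** the tip stopped at 56.2 mm, against 56 mm for fully home. The force there was about 11.5 N, and a further 0.5 mm commanded did not move it.
- **Level check:** after withdrawing, the depth readings put all four battery tops within 0.3 mm of each other in each camera view. They read about 57 mm from the top and 56 mm from the side.
- **Nothing else touched:** in the last pictures the tray and the other three batteries look undisturbed, and the wrist force was back to about zero. I did not measure the case, cube, spoon rest or wooden box again, but the arm passed well above them.
- **Readings that disagreed:**
  - The side-view network put the green top at 52.6 mm, about 3.4 mm low. That is within its stated error of about 4 mm.
  - The wrist force did not show the expected 4 N at the stops on the way down, before the battery reached the bottom.

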